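# Dispense a pill into the handled pot

### The job

Dispense the pill into the steel pot: lift the handled pot off its round stand, set it down upright on the table centred under the dispenser's spout and let go of it. Then press the dispenser's spring plunger all the way down to its stop so that the pill rolls out into the pot, and let the plunger come back up. Leave the pot standing there with the pill in it, and do not disturb the small screw-lid jar, the stamp or the vial.

Things in the scene. Friction and masses are not known exactly. Their poses are not given: they have to be found in the camera images.
- pot: Open round steel pot, 72 mm outer diameter, 46 mm tall, wall 3, floor 4 mm, 150 g, at first on the stand. Origin: centre of its underside; z up. Its loop handle points along its own -x: a strip 10 mm wide (along y) reaching to 74 mm from the pot's axis, 8 to 44 mm above the underside; best pinched across y, 58 to 62 mm from the axis.
- stand: Fixed round wooden pedestal, 80 mm across its foot, flat top 72 mm across and 40 mm above the table. Origin: centre of its foot, on the table.
- dispenser: Fixed pill dispenser, 179 mm high: grey column on a base, a sloping aluminium chute ending in a spout, a plunger on top. Origin: on the table right under the spout, where the pot has to stand. Its +x points back from the spout: base 76 mm wide at x 46 to 128 mm, column at 94 to 114 mm; chute 28 mm wide, front wall at x -20 mm, 60 to 84 mm above the table there, rising to the back.
- spout (a point): Middle of the spout's open lower mouth (about 32 by 22 mm inside), 60 mm above the table; the pill falls straight down from here.
- plunger_head (a point): Top centre of the plunger's round black head (24 mm flat top, 32 mm across at its widest), 179 mm above the table when up and 58 mm behind the spout along the dispenser's +x. It moves straight down with the plunger.
- plunger (a joint): Plunger travel in m: 0 fully up, 0.016 at its stop. A spring pushes it back up (about 4 N at the top, 9 N at the stop). At the stop the gate that holds the pill lies below the chute's floor.
- pill_center (a point): Centre of the cream-coloured ball-shaped pill, 18 mm diameter, 12 g, which lies in the chute behind the plunger's gate.
- pill_press: Fixed tall green hand press of the room, an obstacle left of the work: 297 mm high, from its origin (on the table) 100 mm towards the robot to 100 mm behind, 62 mm to either side. Pass over it (fingertips above 0.31 m) or round it.
- jar: Small white-capped screw-lid jar, 48 mm diameter, 40 mm tall, a loose bystander. Origin: centre of its underside.
- stamp: Stamp with a wooden block 20 x 32 mm and a dark turned handle, 54 mm tall, a loose bystander. Origin: centre of its underside.
- vial: Golden screw-cap vial, 22 mm diameter, 29 mm tall, a loose bystander. Origin: centre of its underside.

How it is judged:
By the outcome, as a careful person would: the job done as asked, in the order asked, and still so for the second after the job is handed in, with the robot touching nothing.
It also fails if it takes over 53 s, if anything falls off the work surface, if the arm or the gripper's body presses on something with over 40 N, if the wrist force passes 120 N, or if a joint passes its speed limit or range.

### The arm

A 7-joint arm with a two-finger parallel gripper is mounted at the origin on a cart in front of the work surface, level with it; the furniture and walls round the work are solid. World frame = base frame: x ahead of the robot, y to its left, z up, the work surface at z = 0. Lengths are in mm, angles in rad, forces in N, time in s.
With the tool pointing down it reaches from about 350 to 900 mm from the base axis. Payload 8.1 kg.
Tool frame: the origin (TCP) lies between the finger pads; the fingertips stand tip_extent ahead of it and the grasp point (between the pads) lies 6 mm ahead of it (tip_extent is the distance from the TCP to the fingertips, in mm); x points along the fingers, z is the direction in which the jaws open and shut, and the axes are right-handed (so a half turn about x gives the same grasp; the last joint's range is limited). The gripper opens to 92 mm and grips with 3 to 60 N. Pads are 19 mm wide; open, the fingers measure 130 mm over their backs; the gripper's body (75 mm by 190 mm) begins 47 mm behind the grasp point.
Start: joints at [-1.343, 0.434, 0.025, 1.573, -0.012, 1.134, -0.075], TCP at [203.027, 591.118, 251.742] pointing down, gripper open.
Joint ranges: [-2.62, 2.62], [-0.44, 2.09], [-1.27, 1.32], [0.08, 2.57], [-1.32, 4.46], [0.12, 2], [-2.74, 2.74]. Speed limits (rad/s): [2.22, 2.22, 3.01, 3.01, 3.14, 3.14, 3.14].

### API

Orientations are given as [roll, pitch, yaw] about the fixed x, y, z axes, in that order (R = Rz(yaw) Ry(pitch) Rx(roll)).
In Python, from bench import * gives the robot as it stands.
- The arm moves only by the tool servo_tool, never from a script. Its argument "moves" is a list of rows, each an object of numbers: "x", "y", "z": the shift along the tool's x, y, z in m; "twist": the turn about the tool's x in degrees; "grip": the closure, from 0 (fully open) to 1 (shut). In form: [{"x": .., "y": .., "z": .., "twist": .., "grip": ..}, ...]. A call has 1 to 8 rows; each row is the pose to reach, as a shift and turn from the pose measured when the call began, along the tool's axes at that moment; what a row does not reach only later rows make up. A row lasts 1/10 s, in which the tool goes at most 50 mm and 8.59 degrees, less where a joint would pass 70% of its speed; a pose out of reach is approached as far as the arm can. A call with a gripper value outside its range is refused whole. The fingers move at their own pace and stop on an object; the grip force is fixed at half the most. Time passes only in rows, so rows that repeat a pose let the fingers close. It gives the time, the measured TCP pose, the force and the opening at its end, in the units of the state.
- read_state(): the state, without advancing time (a new reading comes with each control period).
- capture(name): name is "scene" or "top" or "wrist"; returns a dict with "frame" (400x640x3 uint8, blue, green, red), "depth" (400x640 float32, mm along the optical axis (not along the pixel's ray), 0 where there is no reading), "camera_matrix" (3x3 intrinsics, pixels), "xyz" and "attitude" of the camera in the world; the wrist camera has in their place "hand_eye" (4x4, takes a point from camera to tool coordinates, whose origin is the TCP and whose axes are the tool frame's). Camera axes: x right, y down, z forward; pixel columns grow to the right and rows downward; lengths in mm; the calibration is good to about 2 mm. A picture is of the moment at which its call begins: read the wrist's pose just before it.
- close_job(): hands the job in, once; it reports no verdict.
The state is a dict: "clock": time; "joint_positions": joint angles; "qd": joint speeds; "effort": joint torques, N m; "eef_pos": TCP position; "ee_rot": TCP orientation; "ft_force": force on the tool from outside, world axes, zero at the start; "torque": the same for the moment, N m; "gripper_width": opening from 0.0 (shut) to 1.0 (fully open).
Only numpy, scipy, OpenCV 4.12 (cv2) and the standard library are available. Lean on these libraries where they do the work, as an engineer would, in place of code of your own. Each camera call takes 0.05 s, during which the arm holds its last target. There are 200 camera calls.

## Working session

There is one attempt and no reset: what is moved stays moved. The work goes in short steps, Python scripts to look and compute and a tool call to move; the robot and the scene stay as the last step left them, time stands still between calls to the robot, and variables do not carry over. Pictures are saved under pics/ and viewed, about 8 in all and at most 12, crops included, and the job is handed in when it is done.

Besides the shell and the picture viewer there is one more tool, called after "Request:" in YAML: its name, and indented under it one key for each argument. servo_tool: Moves the arm, as the interface text tells. Its arguments: {"type":"object","properties":{"moves":{"type":"array","items":{"type":"object","properties":{"x":{"type":"number"},"y":{"type":"number"},"z":{"type":"number"},"twist":{"type":"number"},"grip":{"type":"number"}}}}},"required":["moves"]}

```bash
mkdir -p pics; ls; cat > h.py <<'E'
from bench import *
import numpy as np, cv2
from scipy.spatial.transform import Rotation as R
def tool():
    s=read_state(); T=np.eye(4); T[:3,:3]=R.from_euler('xyz',s['ee_rot']).as_matrix(); T[:3,3]=s['eef_pos']; return T
def cap(n):
    T=tool() if n=='wrist' else None
    c=capture(n)
    if n=='wrist': C=T@np.array(c['hand_eye'])
    else:
        C=np.eye(4); a=np.array(c['attitude'],float); C[:3,:3]=a if a.shape==(3,3) else R.from_euler('xyz',a).as_matrix(); C[:3,3]=c['xyz']
    return c['frame'],c['depth'],np.array(c['camera_matrix']),C
def cloud(d,K,C):
    v,u=np.mgrid[:400,:640]; P=np.stack([(u-K[0,2])/K[0,0]*d,(v-K[1,2])/K[1,1]*d,d],-1)
    return P@C[:3,:3].T+C[:3,3]
E
python3 - <<'E'
from h import *
print(read_state()); print(tool().round(3))
for n in('scene','top'):
    f,d,K,C=cap(n); np.savez(n,f=f,d=d,K=K,C=C); print(n,C.round(3).tolist(),K.tolist())
    cv2.imwrite(f'pics/{n}.png',f)
E
```

```text
pics
{'clock': 0.0, 'joint_positions': array([-1.34258819,  0.43523078,  0.02501155,  1.574073  , -0.01162305,
        1.13400197, -0.07512183]), 'qd': array([-0.00292018,  0.00030593, -0.00072909, -0.00030156, -0.00015273,
       -0.00036266,  0.00014465]), 'effort': array([ 3.77755214e-04, -6.67834926e+01,  9.85152237e-01, -3.14468694e+01,
       -6.05250383e-02,  4.24234977e-02,  1.73832527e-04]), 'eef_pos': array([202.91884848, 590.65398136, 250.94986451]), 'ee_rot': array([-3.05343537,  1.56922875, -1.81358333]), 'ft_force': array([ 0.18442987, -0.52422882, -0.19106657]), 'torque': array([ 0.0438329 ,  0.01241538, -0.02384688]), 'gripper_width': 0.999780172325566}
[[-0.00000e+00 -9.46000e-01  3.25000e-01  2.02919e+02]
 [-2.00000e-03  3.25000e-01  9.46000e-01  5.90654e+02]
 [-1.00000e+00 -0.00000e+00 -2.00000e-03  2.50950e+02]
 [ 0.00000e+00  0.00000e+00  0.00000e+00  1.00000e+00]]
scene [[-0.593, 0.563, -0.575, 1128.376], [0.805, 0.411, -0.427, 363.266], [-0.004, -0.717, -0.698, 820.409], [0.0, 0.0, 0.0, 1.0]] [[488.10526287457117, 0.0, 313.5783845337919], [0.0, 488.10526287457117, 204.28191340301754], [0.0, 0.0, 1.0]]
top [[0.102, -0.971, 0.214, 333.303], [-0.995, -0.099, 0.027, -85.756], [-0.005, -0.215, -0.976, 1160.988], [0.0, 0.0, 0.0, 1.0]] [[455.42825724986716, 0.0, 321.330418218779], [0.0, 455.42825724986716, 206.52148116838427], [0.0, 0.0, 1.0]]
```

View pics/scene.png

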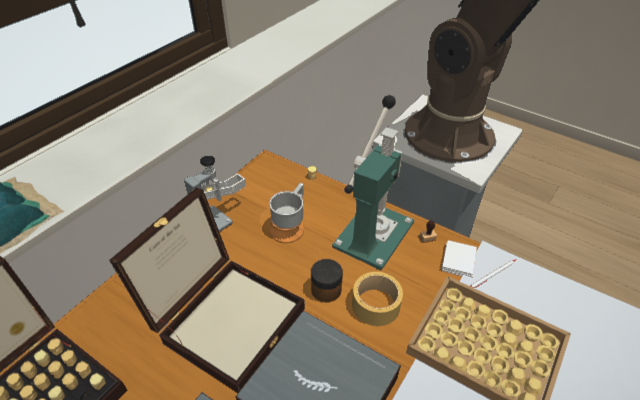

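View pics/top.png

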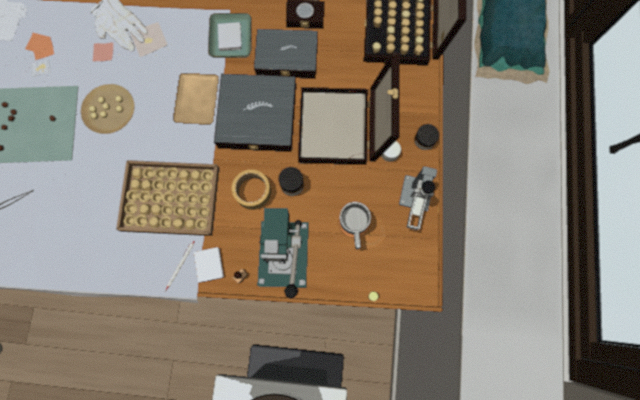

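The scene view shows the pot on its stand at about (287,210), the dispenser at (210,190) and the green press at (375,200). The top view shows the pot at (355,217) with its handle down towards (360,245), the dispenser head at (428,187) with the chute to (414,225), the jar at (392,150), the vial at (373,296) and the stamp at (239,275).

```bash
python3 - <<'E'
from h import *
for n in('top','scene'):
    z=np.load(n+'.npz'); P=cloud(z['d'],z['K'],z['C']); globals()[n]=(z['f'],P)
f,P=top
for u,v in[(355,203),(341,217),(370,217),(355,232),(359,245),(355,217),(428,187),(414,225),(418,208),(405,185),(392,150),(373,296),(239,275),(380,260),(291,291)]: print((u,v),P[v,u].round(0))
print('scene');
for u,v in[(208,160),(300,187),(287,196),(240,182),(215,220)]: print((u,v),scene[1][v,u].round(0))
a=cv2.resize(f[130:310,330:450],None,fx=5,fy=5,interpolation=cv2.INTER_CUBIC)[:600]
b=cv2.resize(scene[0][145:265,170:330],None,fx=5,fy=5,interpolation=cv2.INTER_CUBIC)
cv2.imwrite('pics/b.png',b); cv2.imwrite('pics/a.png',cv2.resize(f[150:250,330:450],None,fx=6,fy=6,interpolation=cv2.INTER_CUBIC))
E
```

```text
(355, 203) [ 585. -136.   87.]
(341, 217) [ 548. -106.   87.]
(370, 217) [ 554. -175.   90.]
(355, 232) [ 516. -143.   82.]
(359, 245) [ 485. -155.   81.]
(355, 217) [ 560. -141.   43.]
(428, 187) [ 617. -290.  179.]
(414, 225) [ 563. -297.   -0.]
(418, 208) [ 592. -291.   70.]
(405, 185) [ 663. -265.   16.]
(392, 150) [ 747. -222.   39.]
(373, 296) [ 372. -202.   32.]
(239, 275) [387. 125.  54.]
(380, 260) [ 464. -216.    1.]
(291, 291) [356. -22. 298.]
scene
(208, 160) [ 623. -284.  180.]
(300, 187) [ 492. -147.   82.]
(287, 196) [ 527. -157.   75.]
(240, 182) [ 559. -268.   81.]
(215, 220) [ 639. -282.   15.]
```

View pics/a.png

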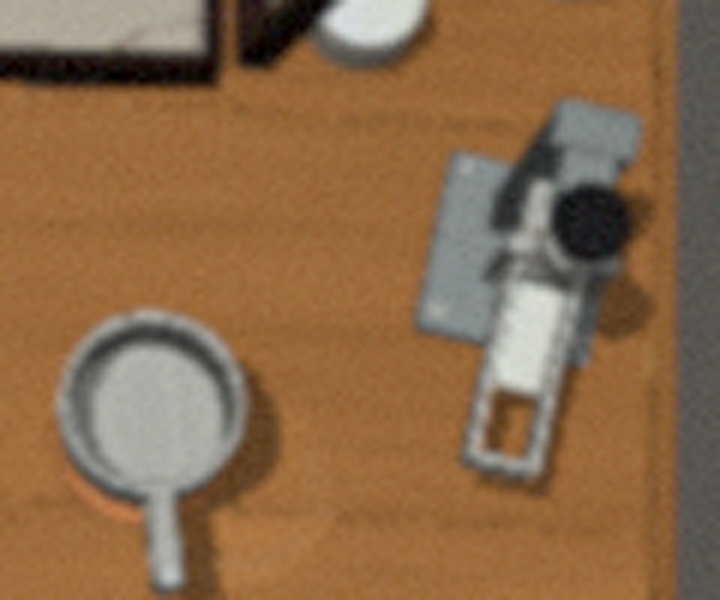

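View pics/b.png

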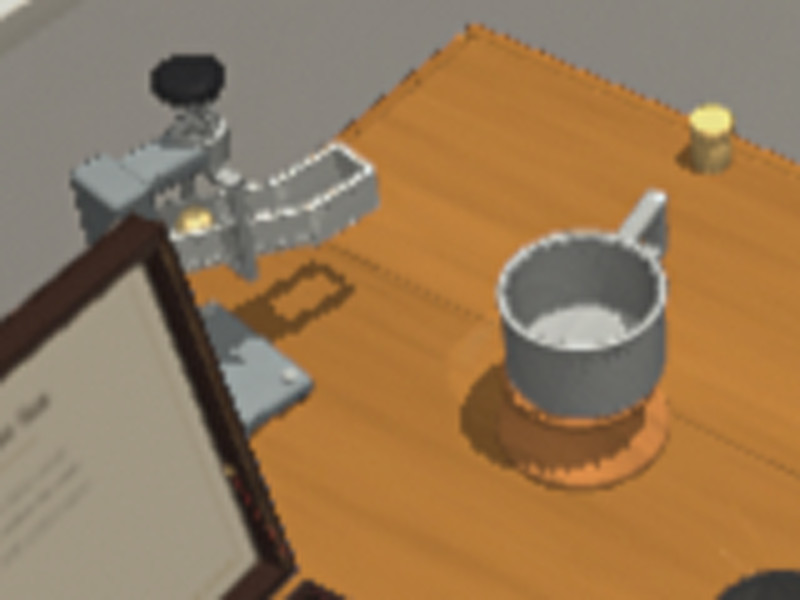

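```bash
python3 - <<'E'
from h import *
from scipy.optimize import least_squares
def ray(z,u,v,h):
    K,C=z['K'],z['C']; r=C[:3,:3]@[(u-K[0,2])/K[0,0],(v-K[1,2])/K[1,1],1]; o=C[:3,3]; return (o+r*(h-o[2])/r[2])[:2]
t=np.load('top.npz'); s=np.load('scene.npz')
A=lambda x,y,h:ray(t,330+(x+.5)/6-.5,150+(y+.5)/6-.5,h)
B=lambda x,y,h:ray(s,170+(x+.5)/5-.5,145+(y+.5)/5-.5,h)
# pot rim outer ellipse
pix=[(60,405),(246,405),(152,310),(85,340),(220,340),(90,470),(215,470)]
Q=np.array([A(*p,86) for p in pix]); r=least_squares(lambda q:np.hypot(*(Q-q[:2]).T)-q[2],[550,-140,36]); print('pot top',r.x.round(1),np.abs(r.fun).max().round(1))
pix=[(498,300),(666,300),(585,232),(520,255),(645,250),(520,335),(645,335)]
Q=np.array([B(*p,86) for p in pix]); r=least_squares(lambda q:np.hypot(*(Q-q[:2]).T)-q[2],[550,-140,36]); print('pot scene',r.x.round(1),np.abs(r.fun).max().round(1))
print('handle end',A(168,587,84).round(1),'scene',B(655,193,84).round(1))
print('head',A(591,222,177).round(1),B(188,72,179).round(1))
print('front corners top',A(464,465,84).round(1),A(543,477,84).round(1))
print('front corners scene',B(338,146,84).round(1),B(376,168,84).round(1))
for n,z in(('t',t),('s',s)):
    P=cloud(z['d'],z['K'],z['C']).reshape(-1,3)
    m=(np.hypot(P[:,0]-550,P[:,1]+140)<60)&(P[:,2]>83)&(P[:,2]<90); q=P[m]; 
    r=least_squares(lambda k:np.hypot(q[:,0]-k[0],q[:,1]-k[1])-34.5,[550,-140],loss='soft_l1'); print(n,'rim',r.x.round(1),m.sum())
    m=(np.hypot(P[:,0]-617,P[:,1]+290)<25)&(P[:,2]>174); print('head',P[m].mean(0).round(1),P[m].min(0).round(),P[m].max(0).round(),m.sum())
    m=(np.hypot(P[:,0]-560,P[:,1]+290)<80)&(P[:,2]>50)&(P[:,2]<115); q=P[m]; c,_,(vx,vy)=0,0,np.linalg.eigh(np.cov(q[:,:2].T))[1][:,1]; print('chute axis',np.degrees(np.arctan2(vy,vx)),q.mean(0).round(1),q[q[:,0].argsort()][:15].round().tolist())
    m=(np.hypot(P[:,0]-640,P[:,1]+290)<100)&(P[:,2]>9)&(P[:,2]<22); q=P[m].astype(np.float32); print('base',cv2.minAreaRect(q[:,:2]))
E
```

```text
pot top [ 552.5 -139.2   37.3] 0.4
pot scene [ 554.  -136.7   37.2] 1.0
handle end [ 479.  -151.8] scene [ 483.2 -152. ]
head [ 618.2 -290.9] [ 621.1 -288.9]
front corners top [ 539.7 -265.2] [ 538.1 -296.8]
front corners scene [ 543.7 -290.3] [ 544.9 -265.7]
t rim [ 550.9 -139.1] 176
head [ 618.1 -290.9  178.6] [ 603. -307.  174.] [ 634. -276.  184.] 151
chute axis 173.7451474370544 [ 590.1 -287.    81.6] [[540.0, -291.0, 86.0], [540.0, -290.0, 68.0], [540.0, -294.0, 70.0], [540.0, -290.0, 82.0], [540.0, -285.0, 79.0], [541.0, -293.0, 68.0], [541.0, -294.0, 83.0], [541.0, -286.0, 63.0], [541.0, -282.0, 72.0], [541.0, -289.0, 62.0], [541.0, -284.0, 73.0], [541.0, -278.0, 69.0], [542.0, -289.0, 74.0], [542.0, -280.0, 69.0], [542.0, -280.0, 83.0]]Traceback (most recent call last):
  File "<stdin>", line 23, in <module>
cv2.error: OpenCV(4.12.0) /io/opencv/modules/imgproc/src/convhull.cpp:143: error: (-215:Assertion failed) total >= 0 && (depth == CV_32F || depth == CV_32S) in function 'convexHull'
```

```bash
python3 - <<'E'
from h import *
import bench; print([n for n in dir(bench) if not n.startswith('_')], getattr(bench,'tip_extent',None))
c=capture('wrist'); print(np.array(c['hand_eye']).round(3).tolist())
z=np.load('top.npz'); P=cloud(z['d'],z['K'],z['C'])
for u,v in[(455,200),(480,200),(520,200),(480,260),(570,200),(385,100),(372,130),(275,215),(258,290),(305,225),(290,180),(297,228)]: print((u,v),P[v,u].round(0))
q=P.reshape(-1,3); m=(q[:,2]>300-20)&(q[:,1]>-150)&(q[:,1]<150)&(q[:,0]>300)&(q[:,0]<600); print(q[m].min(0),q[m].max(0))
Q=np.array([[202.9,591,251]]);
E
```

```text
['PlanningError', 'capture', 'close_job', 'read_state', 'tip_extent'] 25.0
[[0.0, -0.255, 0.967, -133.129], [0.0, -0.967, -0.255, 68.383], [1.0, 0.0, -0.0, 0.899], [0.0, 0.0, 0.0, 1.0]]
(455, 200) [ 626. -385.   53.]
(480, 200) [ 596. -403.  188.]
(520, 200) [ 604. -489.  190.]
(480, 260) [ 465. -408.  183.]
(570, 200) [ 610. -589.  207.]
(385, 100) [ 843. -185.  124.]
(372, 130) [ 795. -166.   42.]
(275, 215) [509.  34. 234.]
(258, 290) [358.  82.   1.]
(305, 225) [531. -18.  23.]
(290, 180) [631.  29.  70.]
(297, 228) [495. -11. 179.]
[333.30297046 -85.75623869 280.26992154] [ 449.02687794   38.130163   1160.98767185]
```

Request:
servo_tool:
  moves:
    - {"x": -0.04,"y": -0.01,"z": -0.015}
    - {"x": -0.08,"y": -0.03,"z": -0.035}
    - {"x": -0.105,"y": -0.055,"z": -0.065}
    - {"x": -0.105,"y": -0.083,"z": -0.1}
    - {"x": -0.105,"y": -0.112,"z": -0.135}
    - {"x": -0.105,"y": -0.141,"z": -0.17}
    - {"x": -0.105,"y": -0.17,"z": -0.205}
    - {"x": -0.105,"y": -0.2,"z": -0.24}

```text
invalid input at $.moves[0]: expected keys x, y, z, twist, grip
```

Request:
servo_tool:
  moves:
    - {"x": -0.04,"y": -0.01,"z": -0.015,"twist": 0,"grip": 0}
    - {"x": -0.08,"y": -0.03,"z": -0.035,"twist": 0,"grip": 0}
    - {"x": -0.105,"y": -0.055,"z": -0.065,"twist": 0,"grip": 0}
    - {"x": -0.105,"y": -0.083,"z": -0.1,"twist": 0,"grip": 0}
    - {"x": -0.105,"y": -0.112,"z": -0.135,"twist": 0,"grip": 0}
    - {"x": -0.105,"y": -0.141,"z": -0.17,"twist": 0,"grip": 0}
    - {"x": -0.105,"y": -0.17,"z": -0.205,"twist": 0,"grip": 0}
    - {"x": -0.105,"y": -0.2,"z": -0.24,"twist": 0,"grip": 0}

```text
clock: 0.95
eef_pos: [314.3, 297.0, 356.3]
ee_rot: [3.097, 1.57, -1.946]
ft_force: [0.9, 0.9, -0.3]
gripper_width: 1.004
```

Request:
servo_tool:
  moves:
    - {"x": 0,"y": -0.03,"z": -0.035,"twist": 0,"grip": 0}
    - {"x": 0,"y": -0.06,"z": -0.07,"twist": 0,"grip": 0}
    - {"x": 0,"y": -0.09,"z": -0.105,"twist": 0,"grip": 0}
    - {"x": 0,"y": -0.12,"z": -0.14,"twist": 0,"grip": 0}
    - {"x": 0,"y": -0.15,"z": -0.175,"twist": -5,"grip": 0}
    - {"x": 0,"y": -0.18,"z": -0.21,"twist": -11,"grip": 0}
    - {"x": 0,"y": -0.21,"z": -0.245,"twist": -17,"grip": 0}
    - {"x": 0,"y": -0.24,"z": -0.28,"twist": -23,"grip": 0}

```text
clock: 1.75
eef_pos: [448.1, -40.2, 356.7]
ee_rot: [2.645, 1.57, -2.01]
ft_force: [1.0, 0.5, 0.6]
gripper_width: 1.0
```

```bash
cat > go.py <<'E'
import sys
from h import *
# usage: go.py X Y Z JAWDEG -> needed shift in tool axes (m) and twist
T=tool(); X=np.array(list(map(float,sys.argv[1:4]))); d=T[:3,:3].T@(X-T[:3,3])/1000
a=np.degrees(np.arctan2(T[1,2],T[0,2])); s=read_state()
print('shift',d.round(4),'twist',round(-((float(sys.argv[4])-a+180)%360-180),1),'jaw',a.round(1),'pos',T[:3,3].round(1),'clk',s['clock'],'F',s['ft_force'].round(1),'q7',s['joint_positions'][6].round(2), 'down',T[:3,0].round(3))
E
python3 go.py 492 -150 345 100.7
```

```text
shift [ 0.0118 -0.0375 -0.1121] twist -7.4 jaw 93.3 pos [448.1 -40.2 356.7] clk 1.75 F [1.  0.5 0.6] q7 1.65 down [-0. -0. -1.]
```

Request:
servo_tool:
  moves:
    - {"x": 0.0,"y": -0.012,"z": -0.037,"twist": -2,"grip": 0}
    - {"x": 0.0,"y": -0.025,"z": -0.075,"twist": -5,"grip": 0}
    - {"x": 0.01,"y": -0.0375,"z": -0.112,"twist": -7.4,"grip": 0}
    - {"x": 0.05,"y": -0.0375,"z": -0.112,"twist": -7.4,"grip": 0}
    - {"x": 0.1,"y": -0.0375,"z": -0.112,"twist": -7.4,"grip": 0}
    - {"x": 0.14,"y": -0.0375,"z": -0.112,"twist": -7.4,"grip": 0}
    - {"x": 0.14,"y": -0.0375,"z": -0.112,"twist": -7.4,"grip": 0}

```text
clock: 2.45
eef_pos: [488.7, -148.8, 212.5]
ee_rot: [1.31, 1.562, 3.067]
ft_force: [-0.6, 0.6, -0.2]
gripper_width: 1.001
```

```bash
python3 go.py 492 -150 86 100.7; python3 - <<'E'
from h import *
f,d,K,C=cap('wrist'); np.savez('w1',f=f,d=d,K=K,C=C); cv2.imwrite('pics/w1.png',f)
E
```

```text
shift [ 0.1264 -0.0041 -0.002 ] twist -0.0 jaw 100.7 pos [ 488.7 -148.8  212.5] clk 2.45 F [-0.6  0.6 -0.2] q7 2.23 down [-0.009  0.001 -1.   ]
```

View pics/w1.png

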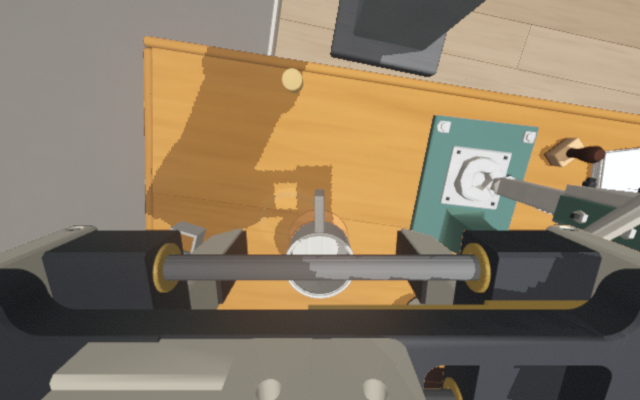

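Wrist view: the handle runs from (320,190) to (320,232), vertical in the image, so it lies along the jaw's mid-plane. The pot rim is centred near (320,265) and the spout shows at (190,235).

```bash
python3 - <<'E'
from h import *
z=np.load('w1.npz'); K,C,d=z['K'],z['C'],z['d']; P=cloud(d,K,C); print(K.round(1).tolist())
m=(P[...,2]>78)&(P[...,2]<92); m[:, :300]=0; m[:,340:]=0; m[:185]=0; m[235:]=0
v,u=np.nonzero(m); q=P[m]; print(len(q)); 
for r in range(188,236,6):
    k=v==r
    if k.any(): print(r,u[k].min(),u[k].max(),q[k].mean(0).round(1))
T=tool(); Q=(q-T[:3,3])@T[:3,:3]; print('tool y range',Q[:,1].min(),Q[:,1].max(),'z mean',Q[:,2].mean(), np.polyfit(Q[:,1],Q[:,2],1))
E
```

```text
[[275.5, 0.0, 321.3], [0.0, 275.5, 202.8], [0.0, 0.0, 1.0]]
454
194 318 321 [ 481.2 -151.1   78.6]
200 315 324 [ 485.9 -150.    84. ]
206 315 324 [ 492.  -148.9   83.6]
212 315 324 [ 498.1 -147.7   83.7]
218 315 324 [ 504.  -146.6   84.2]
224 315 324 [ 510.3 -145.4   83.8]
230 315 324 [ 516.7 -144.2   83.6]
tool y range -33.688759804961855 8.668370725908227 z mean 0.269793918371081 [-0.00124251  0.25322616]
```

```bash
python3 go.py 492.3 -148.9 86 100.7
```

```text
shift [ 0.1294 -0.0026  0.0002] twist -0.0 jaw 100.7 pos [ 490.4 -149.6  215.4] clk 2.5 F [-0.  -0.1  1.5] q7 2.23 down [-0.005 -0.    -1.   ]
```

Request:
servo_tool:
  moves:
    - {"x": 0.035,"y": -0.0026,"z": 0,"twist": 0,"grip": 0}
    - {"x": 0.07,"y": -0.0026,"z": 0,"twist": 0,"grip": 0}
    - {"x": 0.1,"y": -0.0026,"z": 0,"twist": 0,"grip": 0}
    - {"x": 0.12,"y": -0.0026,"z": 0,"twist": 0,"grip": 0}
    - {"x": 0.129,"y": -0.0026,"z": 0,"twist": 0,"grip": 0}
    - {"x": 0.129,"y": -0.0026,"z": 0,"twist": 0,"grip": 0}

```text
clock: 3.1
eef_pos: [493.3, -149.2, 87.3]
ee_rot: [1.386, 1.567, -3.14]
ft_force: [-0.3, 0.0, -0.5]
gripper_width: 1.002
```

```bash
python3 go.py 492.3 -148.9 86 100.7
```

```text
shift [0.0014 0.0009 0.0005] twist 0.0 jaw 100.7 pos [ 493.3 -149.2   87.3] clk 3.1 F [-0.3  0.  -0.5] q7 2.38 down [-0.004 -0.    -1.   ]
```

Request:
servo_tool:
  moves:
    - {"x": 0.001,"y": 0.001,"z": 0,"twist": 0,"grip": 0.5}
    - {"x": 0.001,"y": 0.001,"z": 0,"twist": 0,"grip": 0.8}
    - {"x": 0.001,"y": 0.001,"z": 0,"twist": 0,"grip": 1}
    - {"x": 0.001,"y": 0.001,"z": 0,"twist": 0,"grip": 1}
    - {"x": 0.001,"y": 0.001,"z": 0,"twist": 0,"grip": 1}
    - {"x": 0.001,"y": 0.001,"z": 0,"twist": 0,"grip": 1}
    - {"x": 0.001,"y": 0.001,"z": 0,"twist": 0,"grip": 1}
    - {"x": 0.001,"y": 0.001,"z": 0,"twist": 0,"grip": 1}

```text
clock: 3.9
eef_pos: [492.3, -149.4, 86.3]
ee_rot: [1.39, 1.567, -3.136]
ft_force: [0.3, -0.6, 0.2]
gripper_width: 0.353
```

Request:
servo_tool:
  moves:
    - {"x": 0,"y": 0,"z": 0,"twist": 0,"grip": 1}
    - {"x": 0,"y": 0,"z": 0,"twist": 0,"grip": 1}
    - {"x": 0,"y": 0,"z": 0,"twist": 0,"grip": 1}
    - {"x": 0,"y": 0,"z": 0,"twist": 0,"grip": 1}
    - {"x": 0,"y": 0,"z": 0,"twist": 0,"grip": 1}
    - {"x": 0,"y": 0,"z": 0,"twist": 0,"grip": 1}

```text
clock: 4.5
eef_pos: [492.3, -149.4, 86.3]
ee_rot: [1.388, 1.567, -3.137]
ft_force: [0.8, 0.0, -0.1]
gripper_width: 0.106
```

Request:
servo_tool:
  moves:
    - {"x": -0.01,"y": 0,"z": 0,"twist": 0,"grip": 1}
    - {"x": -0.03,"y": 0,"z": 0,"twist": 0,"grip": 1}
    - {"x": -0.045,"y": 0,"z": 0,"twist": 0,"grip": 1}
    - {"x": -0.045,"y": 0,"z": 0,"twist": 0,"grip": 1}

```text
clock: 4.9
eef_pos: [493.6, -149.8, 133.3]
ee_rot: [1.784, 1.57, -2.742]
ft_force: [0.2, 0.3, -0.4]
gripper_width: 0.107
```

```bash
python3 - <<'E'
from h import *
z=np.load('top.npz'); P=cloud(z['d'],z['K'],z['C'])
for u in range(438,474,3): print(u,P[225,u].round(0))
f,d,K,C=cap('scene'); cv2.imwrite('pics/s2.png',cv2.resize(f[120:280,160:340],None,fx=4,fy=4,interpolation=cv2.INTER_CUBIC)); np.savez('s2',f=f,d=d,K=K,C=C)
E
python3 go.py 391 -260 130 82.5
```

```text
438 [ 569. -358.    2.]
441 [ 570. -366.    2.]
444 [ 581. -386.  -48.]
447 [ 574. -385.  -11.]
450 [ 570. -386.   14.]
453 [ 564. -385.   46.]
456 [ 559. -385.   72.]
459 [ 555. -386.   95.]
462 [ 551. -386.  120.]
465 [ 538. -374.  184.]
468 [ 538. -379.  187.]
471 [ 539. -386.  187.]
shift [ 0.0025  0.1209 -0.0897] twist 18.2 jaw 100.7 pos [ 493.1 -149.4  132.2] clk 4.95 F [ 0.1  0.7 -1.4] q7 2.33 down [-0.002 -0.    -1.   ]
```

View pics/s2.png

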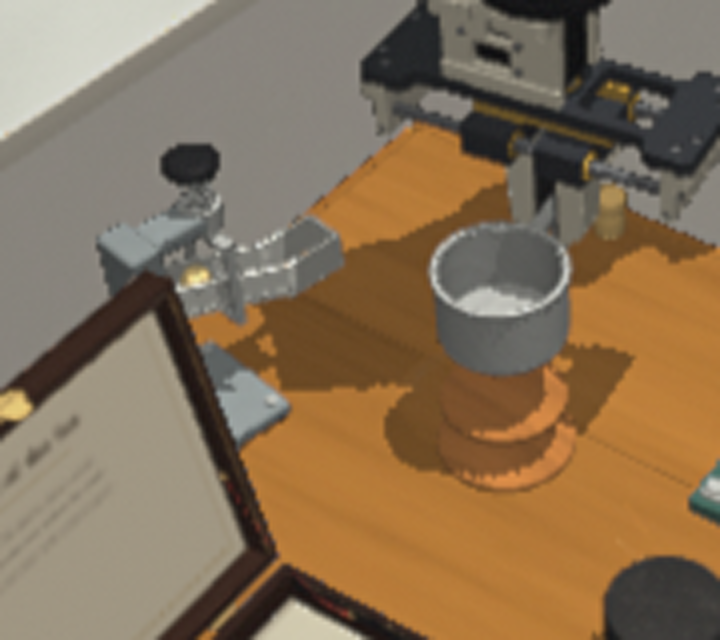

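The pot hangs upright above its stand. Next to the dispenser the sill's lip (y≈-374) is too close to the gripper with the handle facing the robot. I'll turn the handle to the left (+y) and slide the pot in from the front.

```bash
python3 go.py 475 -211 132 2.5
```

```text
shift [ 0.0003  0.0292 -0.0571] twist 98.2 jaw 100.7 pos [ 493.1 -149.4  132.2] clk 4.95 F [ 0.1  0.7 -1.4] q7 2.33 down [-0.002 -0.    -1.   ]
```

Request:
servo_tool:
  moves:
    - {"x": 0,"y": 0.006,"z": -0.01,"twist": 5,"grip": 1}
    - {"x": 0,"y": 0.012,"z": -0.02,"twist": 12,"grip": 1}
    - {"x": 0,"y": 0.018,"z": -0.03,"twist": 19,"grip": 1}
    - {"x": 0,"y": 0.024,"z": -0.04,"twist": 26,"grip": 1}
    - {"x": 0,"y": 0.029,"z": -0.05,"twist": 33,"grip": 1}
    - {"x": 0,"y": 0.029,"z": -0.057,"twist": 40,"grip": 1}
    - {"x": 0,"y": 0.029,"z": -0.057,"twist": 47,"grip": 1}
    - {"x": 0,"y": 0.029,"z": -0.057,"twist": 54,"grip": 1}

```text
clock: 5.75
eef_pos: [474.6, -210.9, 131.5]
ee_rot: [2.299, 1.567, 3.108]
ft_force: [0.5, 0.2, -1.9]
gripper_width: 0.099
```

```bash
python3 go.py 475 -211 132 2.5
```

```text
shift [-0.0005 -0.0004  0.0002] twist 43.9 jaw 46.4 pos [ 474.6 -210.9  131.5] clk 5.75 F [ 0.5  0.2 -1.9] q7 1.7 down [-0.003  0.    -1.   ]
```

Request:
servo_tool:
  moves:
    - {"x": 0,"y": 0,"z": 0,"twist": 8,"grip": 1}
    - {"x": 0,"y": 0,"z": 0,"twist": 16,"grip": 1}
    - {"x": 0,"y": 0,"z": 0,"twist": 24,"grip": 1}
    - {"x": 0,"y": 0,"z": 0,"twist": 32,"grip": 1}
    - {"x": 0,"y": 0,"z": 0,"twist": 39,"grip": 1}
    - {"x": 0,"y": 0,"z": 0,"twist": 43.9,"grip": 1}
    - {"x": 0,"y": 0,"z": 0,"twist": 43.9,"grip": 1}

```text
clock: 6.45
eef_pos: [474.1, -210.5, 130.6]
ee_rot: [3.11, 1.566, -3.131]
ft_force: [-0.2, -0.1, -2.1]
gripper_width: 0.109
```

```bash
python3 go.py 489 -211 50 2.5; python3 - <<'E'
from h import *
f,d,K,C=cap('wrist'); np.savez('w2',f=f,d=d,K=K,C=C); cv2.imwrite('pics/w2.png',f)
f,d,K,C=cap('top'); np.savez('t2',f=f,d=d,K=K,C=C)
P=cloud(d,K,C).reshape(-1,3)
m=(np.hypot(P[:,0]-475,P[:,1]+273)<70)&(P[:,2]>88)&(P[:,2]<138)
q=P[m]; print(len(q)); cv2.imwrite('pics/t2.png',cv2.resize(f[170:290,330:450],None,fx=5,fy=5,interpolation=cv2.INTER_CUBIC))
E
```

```text
shift [ 0.0805 -0.0012  0.0152] twist -0.1 jaw 2.4 pos [ 474.1 -210.5  130.6] clk 6.45 F [-0.2 -0.1 -2.1] q7 1.11 down [-0.005 -0.    -1.   ]
128
```

View pics/w2.png

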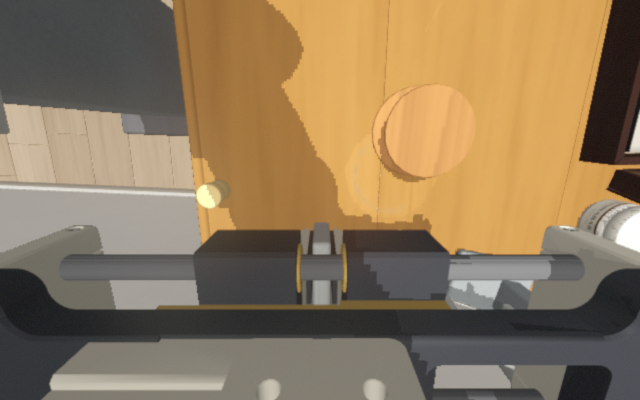

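Wrist view: the handle is held at (320,260), the empty stand is at (430,130) and the vial, upright, at (210,193). The spout is hidden behind the gripper, so I'll refine its position from the earlier clouds.

```bash
python3 - <<'E'
from h import *
from scipy.optimize import least_squares
# silhouette-free check: chute/base sides in cloud from several views
for n in('top','scene','s2','w1'):
    z=np.load(n+'.npz'); P=cloud(z['d'],z['K'],z['C']).reshape(-1,3)
    m=(np.abs(P[:,0]-640)<75)&(np.abs(P[:,1]+285)<60)&(P[:,2]>8)&(P[:,2]<22); q=P[m]
    if len(q)>20: print(n,'base',len(q),cv2.minAreaRect(q[:,:2].astype(np.float32)))
    m=(np.abs(P[:,0]-551)<20)&(np.abs(P[:,1]+282)<30)&(P[:,2]>57)&(P[:,2]<95); q=P[m]
    if len(q)>10:
        print(n,'spout',len(q),q.min(0).round(1),q.max(0).round(1),cv2.minAreaRect(q[:,:2].astype(np.float32)))
    for yw in(-6,-7.5,-9):
        c,s=np.cos(np.radians(yw)),np.sin(np.radians(yw)); e=(q[:,:2]-[561.5,-282.4])@np.array([[c,-s],[s,c]])
        if len(q)>10: print(yw,np.percentile(e,[2,98],0).round(1).tolist())
E
```

```text
top base 376 ((646.83154296875, -295.21380615234375), (75.8231201171875, 81.33113861083984), 82.48140716552734)
top spout 94 [ 539.9 -297.8   58.4] [ 570.8 -267.1   88.1] ((556.4638671875, -282.56005859375), (28.50754737854004, 31.225257873535156), 83.70963287353516)
-6 [[-20.5, -14.6], [8.4, 13.5]]
-7.5 [[-20.3, -14.7], [8.8, 13.2]]
-9 [[-20.3, -15.0], [9.1, 13.2]]
scene base 263 ((618.3005981445312, -282.46917724609375), (81.45932006835938, 36.304351806640625), 59.33454895019531)
scene spout 183 [ 543.1 -296.2   57.5] [ 570.8 -263.9   88.8] ((557.90234375, -279.7881774902344), (31.747161865234375, 27.824357986450195), 86.14138793945312)
-6 [[-17.3, -12.9], [9.9, 16.4]]
-7.5 [[-17.1, -12.9], [10.2, 16.0]]
-9 [[-17.0, -12.9], [10.4, 15.9]]
s2 base 266 ((628.60498046875, -289.1971435546875), (76.49568939208984, 38.6357536315918), 80.14378356933594)
s2 spout 190 [ 542.3 -297.7   59.3] [ 571.  -263.8   87.7] ((557.7251586914062, -280.1563415527344), (33.23097229003906, 29.166980743408203), 84.9288330078125)
-6 [[-17.3, -13.1], [9.4, 16.6]]
-7.5 [[-17.0, -13.4], [9.7, 16.6]]
-9 [[-17.2, -13.4], [10.0, 16.6]]
w1 spout 462 [ 540.9 -292.8   58.5] [ 563.8 -264.9   85.1] ((546.9815673828125, -275.4329528808594), (32.32941818237305, 17.360431671142578), 46.847328186035156)
-6 [[-19.2, -11.2], [-1.8, 15.6]]
-7.5 [[-19.2, -11.7], [-2.2, 15.2]]
-9 [[-19.3, -12.2], [-2.6, 15.0]]
```

View pics/t2.png

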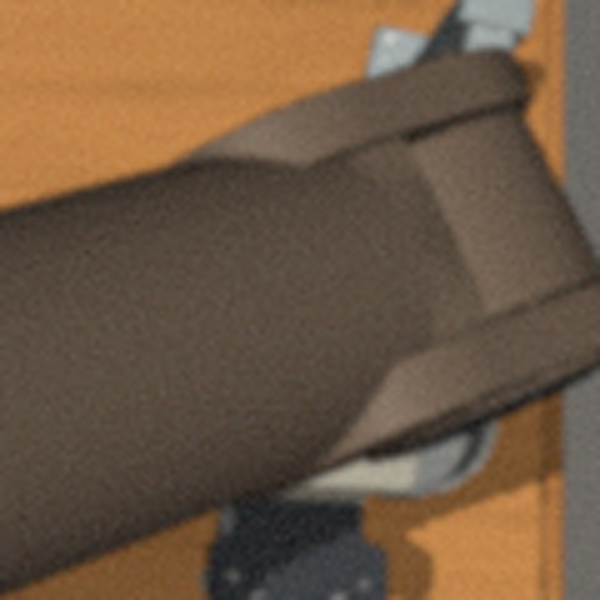

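```bash
python3 - <<'E'
from h import *
f,d,K,C=cap('scene'); cv2.imwrite('pics/s3.png',f[40:320,120:480])
P=cloud(d,K,C).reshape(-1,3); z=np.load('t2.npz'); Q=cloud(z['d'],z['K'],z['C']).reshape(-1,3)
for n,p in(('s',P),('t',Q)):
    # arm points relative to TCP (474,-210)
    for x0 in range(420,660,40):
        m=(p[:,0]>x0)&(p[:,0]<x0+40)&(p[:,1]<-150)&(p[:,1]>-360)&(p[:,2]>195)
        if m.any(): print(n,x0,m.sum(),'zmin',p[m,2].min().round(),'ymin',p[m,1].min().round(),p[m,2].max().round())
E
```

```text
s 420 376 zmin 195.0 ymin -198.0 431.0
s 460 1952 zmin 195.0 ymin -239.0 500.0
s 500 3774 zmin 195.0 ymin -243.0 502.0
s 540 569 zmin 195.0 ymin -243.0 497.0
t 420 2080 zmin 211.0 ymin -275.0 589.0
t 460 1648 zmin 492.0 ymin -271.0 574.0
t 500 603 zmin 486.0 ymin -246.0 550.0
```

View pics/s3.png

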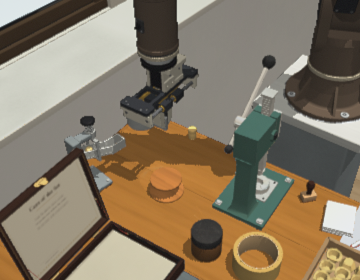

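The scene view shows the gripper clear of the dispenser, with the stand empty; the pot hangs hidden behind the gripper. Lower the pot to just above the table, in front of the spout.

Request:
servo_tool:
  moves:
    - {"x": 0.02,"y": 0,"z": 0.004,"twist": 0,"grip": 1}
    - {"x": 0.045,"y": 0,"z": 0.008,"twist": 0,"grip": 1}
    - {"x": 0.065,"y": 0,"z": 0.01,"twist": 0,"grip": 1}
    - {"x": 0.076,"y": 0,"z": 0.011,"twist": 0,"grip": 1}
    - {"x": 0.078,"y": 0,"z": 0.011,"twist": 0,"grip": 1}
    - {"x": 0.078,"y": 0,"z": 0.011,"twist": 0,"grip": 1}

```text
clock: 7.2
eef_pos: [485.0, -210.5, 53.4]
ee_rot: [3.075, 1.567, 3.122]
ft_force: [-0.3, -0.4, -1.6]
gripper_width: 0.104
```

```bash
python3 go.py 559.4 -220.3 52 2.5; python3 - <<'E'
from h import *
for n in('top','scene'):
    f,d,K,C=cap(n); np.savez(n+'4',f=f,d=d,K=K,C=C)
    P=cloud(d,K,C).reshape(-1,3); m=(np.hypot(P[:,0]-487,P[:,1]+272)<45)&(P[:,2]>46)&(P[:,2]<60); print(n,m.sum(),P[m].min(0).round(),P[m].max(0).round())
a=np.load('top4.npz')['f'][180:260,360:450]; b=np.load('scene4.npz')['f'][140:240,180:320]
cv2.imwrite('pics/m4.png',np.vstack([cv2.resize(a,(360,320))[:300],cv2.resize(b,(360,257))]))
E
```

```text
shift [ 0.0011 -0.0132  0.0739] twist 0.2 jaw 2.7 pos [ 485.  -210.5   53.4] clk 7.2 F [-0.3 -0.4 -1.6] q7 1.2 down [-0.004  0.    -1.   ]
top 47 [ 449. -310.   49.] [ 485. -269.   59.]
scene 6 [ 474. -308.   54.] [ 484. -303.   58.]
```

View pics/m4.png

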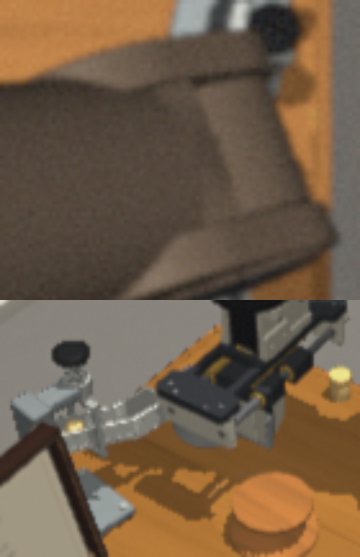

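The pot is low in front of the spout, behind the gripper: its rim covers x from 449 and y to -310, as expected. Slide it in, about 4 mm above the table.

Request:
servo_tool:
  moves:
    - {"x": 0.002,"y": -0.001,"z": 0.005,"twist": 0,"grip": 1}
    - {"x": 0.0025,"y": -0.003,"z": 0.018,"twist": 0,"grip": 1}
    - {"x": 0.0025,"y": -0.006,"z": 0.033,"twist": 0,"grip": 1}
    - {"x": 0.0025,"y": -0.009,"z": 0.048,"twist": 0,"grip": 1}
    - {"x": 0.0025,"y": -0.011,"z": 0.061,"twist": 0,"grip": 1}
    - {"x": 0.0025,"y": -0.013,"z": 0.07,"twist": 0.2,"grip": 1}
    - {"x": 0.0025,"y": -0.0132,"z": 0.074,"twist": 0.2,"grip": 1}
    - {"x": 0.0025,"y": -0.0132,"z": 0.074,"twist": 0.2,"grip": 1}

```text
clock: 8.1
eef_pos: [560.2, -220.3, 51.3]
ee_rot: [-3.038, 1.568, -2.995]
ft_force: [-0.2, 0.1, -1.9]
gripper_width: 0.109
```

```bash
python3 go.py 559.4 -220.3 46 2.5
```

```text
shift [ 0.0053  0.0001 -0.0008] twist -0.0 jaw 2.5 pos [ 560.2 -220.3   51.3] clk 8.1 F [-0.2  0.1 -1.9] q7 1.11 down [-0.003 -0.    -1.   ]
```

Request:
servo_tool:
  moves:
    - {"x": 0.002,"y": 0,"z": -0.0008,"twist": 0,"grip": 1}
    - {"x": 0.004,"y": 0,"z": -0.0008,"twist": 0,"grip": 1}
    - {"x": 0.005,"y": 0,"z": -0.0008,"twist": 0,"grip": 1}
    - {"x": 0.005,"y": 0,"z": -0.0008,"twist": 0,"grip": 1}

```text
clock: 8.5
eef_pos: [559.0, -220.3, 46.3]
ee_rot: [3.128, 1.568, -3.112]
ft_force: [1.0, 0.1, 0.6]
gripper_width: 0.105
```

```bash
python3 go.py 559.4 -220.3 46 2.5; python3 - <<'E'
from h import *
from scipy.optimize import least_squares
f,d,K,C=cap('scene'); P=cloud(d,K,C).reshape(-1,3)
m=(np.hypot(P[:,0]-562,P[:,1]+282)<42)&(P[:,2]>5)&(P[:,2]<42); q=P[m]; print(m.sum(),q.min(0).round(),q.max(0).round())
if m.sum()>20:
    r=least_squares(lambda k:np.hypot(q[:,0]-k[0],q[:,1]-k[1])-36,[562,-282],loss='soft_l1'); print(r.x)
cv2.imwrite('pics/s5.png',cv2.resize(f[140:260,180:320],None,fx=5,fy=5,interpolation=cv2.INTER_CUBIC))
E
```

```text
shift [0.0003 0.     0.0004] twist -0.0 jaw 2.5 pos [ 559.  -220.3   46.3] clk 8.5 F [1.  0.1 0.6] q7 1.12 down [-0.003 -0.    -1.   ]
34 [ 564. -291.    5.] [ 599. -245.   17.]
[ 561.55395721 -282.68384953]
```

View pics/s5.png

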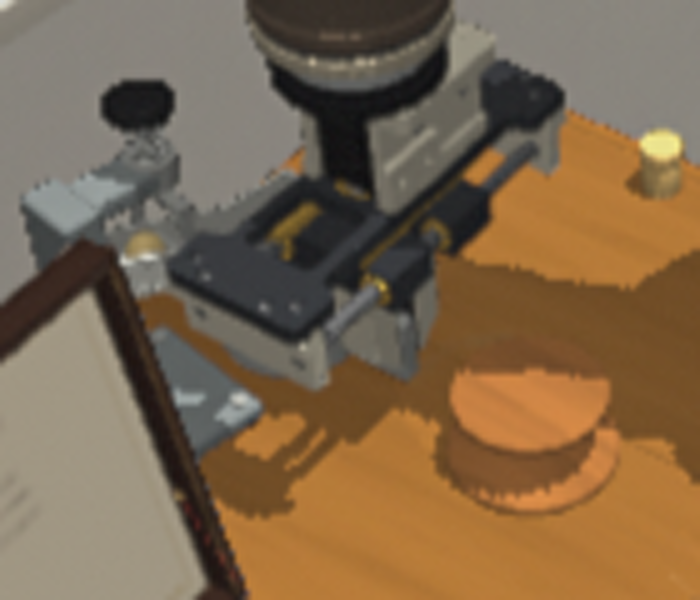

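Pot is at about (561.6,-282.7), under the spout and on the table. Release and go up.

Request:
servo_tool:
  moves:
    - {"x": 0,"y": 0,"z": 0,"twist": 0,"grip": 0.6}
    - {"x": 0,"y": 0,"z": 0,"twist": 0,"grip": 0.6}
    - {"x": 0,"y": 0,"z": 0,"twist": 0,"grip": 0.6}
    - {"x": 0,"y": 0,"z": 0,"twist": 0,"grip": 0.6}
    - {"x": 0,"y": 0,"z": 0,"twist": 0,"grip": 0.6}

```text
clock: 9.05
eef_pos: [559.2, -220.5, 46.4]
ee_rot: [-3.027, 1.568, -2.984]
ft_force: [-0.7, 0.5, -0.4]
gripper_width: 0.397
```

Request:
servo_tool:
  moves:
    - {"x": -0.02,"y": 0.001,"z": 0,"twist": 0,"grip": 0.6}
    - {"x": -0.05,"y": 0.002,"z": 0,"twist": 0,"grip": 0.6}
    - {"x": -0.09,"y": 0.004,"z": 0,"twist": 0,"grip": 0.6}
    - {"x": -0.135,"y": 0.006,"z": 0,"twist": 0,"grip": 0.8}
    - {"x": -0.18,"y": 0.008,"z": 0,"twist": 0,"grip": 1}
    - {"x": -0.2,"y": 0.008,"z": 0,"twist": 0,"grip": 1}
    - {"x": -0.2,"y": 0.008,"z": 0,"twist": 0,"grip": 1}
    - {"x": -0.2,"y": 0.008,"z": 0,"twist": 0,"grip": 1}

```text
clock: 9.85
eef_pos: [559.4, -212.1, 246.1]
ee_rot: [3.074, 1.568, 3.117]
ft_force: [0.7, -0.3, -0.9]
gripper_width: 0.024
```

```bash
python3 go.py 619.5 -290 215 2.5; python3 - <<'E'
from h import *
from scipy.optimize import least_squares
for n in('scene','top','wrist'):
    f,d,K,C=cap(n); P=cloud(d,K,C).reshape(-1,3)
    m=(np.hypot(P[:,0]-562,P[:,1]+282)<42)&(P[:,2]>5)&(P[:,2]<48); q=P[m]; print(n,m.sum())
    if m.sum()>20:
        r=least_squares(lambda k:np.hypot(q[:,0]-k[0],q[:,1]-k[1])-35.5,[562,-282],loss='soft_l1'); print(r.x)
    if n=='wrist': cv2.imwrite('pics/w6.png',f)
    m=(np.hypot(P[:,0]-619,P[:,1]+290)<22)&(P[:,2]>174)&(P[:,2]<185); print('head',m.sum(),P[m].mean(0),P[m].min(0),P[m].max(0))
E
```

```text
shift [ 0.031  -0.0804  0.0567] twist -0.0 jaw 2.5 pos [ 559.4 -212.1  246.1] clk 9.85 F [ 0.7 -0.3 -0.9] q7 0.92 down [-0.002  0.    -1.   ]
scene 569
[ 562.72441735 -281.88656364]
head 121 [ 623.64358329 -286.94791691  178.30902432] [ 607.70834033 -303.86396348  174.08348239] [ 637.29161672 -274.10829271  181.20651206]
top 89
[ 558.19889611 -281.6386582 ]<stdin>:9: RuntimeWarning: Mean of empty slice.
  ret = um.true_divide(
Traceback (most recent call last):
ValueError: zero-size array to reduction operation minimum which has no identity
```

Request:
servo_tool:
  moves:
    - {"x": 0,"y": -0.03,"z": 0.02,"twist": 0,"grip": 1}
    - {"x": 0,"y": -0.06,"z": 0.045,"twist": 0,"grip": 1}
    - {"x": 0,"y": -0.0804,"z": 0.0572,"twist": 0,"grip": 1}
    - {"x": 0.015,"y": -0.0804,"z": 0.0572,"twist": 0,"grip": 1}
    - {"x": 0.033,"y": -0.0804,"z": 0.0572,"twist": 0,"grip": 1}
    - {"x": 0.033,"y": -0.0804,"z": 0.0572,"twist": 0,"grip": 1}

```text
clock: 10.55
eef_pos: [617.8, -288.1, 207.6]
ee_rot: [2.744, 1.56, 2.786]
ft_force: [0.6, 0.9, -0.9]
gripper_width: 0.005
```

```bash
python3 go.py 620 -290 188 2.5; python3 - <<'E'
from h import *
f,d,K,C=cap('scene'); cv2.imwrite('pics/s7.png',cv2.resize(f[110:260,170:320],None,fx=4,fy=4,interpolation=cv2.INTER_CUBIC))
E
```

```text
shift [ 0.0196 -0.0021  0.0023] twist -0.1 jaw 2.4 pos [ 617.8 -288.1  207.6] clk 10.55 F [ 0.6  0.9 -0.9] q7 0.98 down [-0.01   0.004 -1.   ]
```

View pics/s7.png

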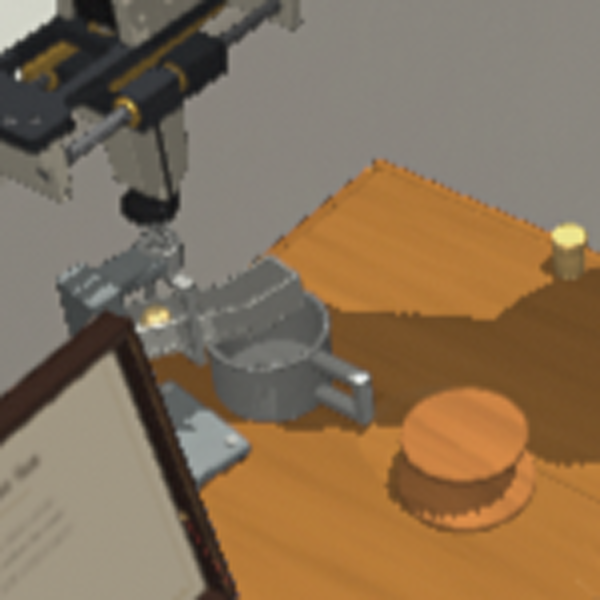

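The pot stands upright under the chute with its handle at (355,385), and the closed fingers are just above the black head at (150,207); the pill is still behind the gate at (155,315). Now I press.

Request:
servo_tool:
  moves:
    - {"x": 0.003,"y": -0.002,"z": 0.001,"twist": 0,"grip": 1}
    - {"x": 0.008,"y": -0.002,"z": 0.001,"twist": 0,"grip": 1}
    - {"x": 0.012,"y": -0.002,"z": 0.001,"twist": 0,"grip": 1}
    - {"x": 0.016,"y": -0.002,"z": 0.001,"twist": 0,"grip": 1}
    - {"x": 0.019,"y": -0.002,"z": 0.001,"twist": 0,"grip": 1}
    - {"x": 0.02,"y": -0.002,"z": 0.001,"twist": 0,"grip": 1}
    - {"x": 0.02,"y": -0.002,"z": 0.001,"twist": 0,"grip": 1}

```text
clock: 11.3
eef_pos: [619.5, -290.3, 190.1]
ee_rot: [2.766, 1.563, 2.809]
ft_force: [-1.4, 2.3, 6.5]
gripper_width: 0.002
```

```bash
python3 go.py 620 -290 188 2.5
```

```text
shift [0.0021 0.0003 0.0005] twist -0.0 jaw 2.5 pos [ 619.5 -290.3  190.1] clk 11.3 F [-1.4  2.3  6.5] q7 0.99 down [-0.007  0.002 -1.   ]
```

Request:
servo_tool:
  moves:
    - {"x": 0.002,"y": 0,"z": 0,"twist": 0,"grip": 1}
    - {"x": 0.004,"y": 0,"z": 0,"twist": 0,"grip": 1}
    - {"x": 0.004,"y": 0,"z": 0,"twist": 0,"grip": 1}
    - {"x": 0.004,"y": 0,"z": 0,"twist": 0,"grip": 1}

```text
clock: 11.7
eef_pos: [619.6, -290.4, 188.3]
ee_rot: [2.638, 1.565, 2.682]
ft_force: [-3.8, 4.4, 18.3]
gripper_width: 0.004
```

Stop reached: z is 188 mm and the force is 18 N, against a 9 N spring. Hold while the pill rolls.

Request:
servo_tool:
  moves:
    - {"x": 0.002,"y": 0,"z": 0,"twist": 0,"grip": 1}
    - {"x": 0.002,"y": 0,"z": 0,"twist": 0,"grip": 1}
    - {"x": 0.002,"y": 0,"z": 0,"twist": 0,"grip": 1}
    - {"x": 0.002,"y": 0,"z": 0,"twist": 0,"grip": 1}
    - {"x": 0.002,"y": 0,"z": 0,"twist": 0,"grip": 1}
    - {"x": 0.002,"y": 0,"z": 0,"twist": 0,"grip": 1}
    - {"x": 0.002,"y": 0,"z": 0,"twist": 0,"grip": 1}
    - {"x": 0.002,"y": 0,"z": 0,"twist": 0,"grip": 1}

```text
clock: 12.5
eef_pos: [619.6, -290.4, 188.3]
ee_rot: [2.421, 1.566, 2.464]
ft_force: [-5.2, 4.3, 16.2]
gripper_width: 0.007
```

```bash
python3 - <<'E'
from h import *
f,d,K,C=cap('scene'); cv2.imwrite('pics/s8.png',cv2.resize(f[170:230,190:270],None,fx=8,fy=8,interpolation=cv2.INTER_CUBIC))
E
```

```text
(no output)
```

I've used up my picture views, so I'll find the cream-coloured pill numerically.

```bash
cat > pill.py <<'E'
from h import *
def rep(n,f,d,K,C):
    P=cloud(d,K,C); h=cv2.cvtColor(f,cv2.COLOR_BGR2HSV)
    m=((h[...,0]>14)&(h[...,0]<32)&(h[...,1]>45)&(h[...,2]>110)&(np.abs(P[...,0]-590)<75)&(np.abs(P[...,1]+285)<55)&(P[...,2]>3)&(P[...,2]<140)).astype(np.uint8)
    k,L,S,c=cv2.connectedComponentsWithStats(m)
    for i in range(1,k):
        if S[i,4]>3: q=P[L==i]; print(n,S[i,4],c[i].round(1),np.median(q,0).round(0),np.median(h[L==i],0))
if __name__=='__main__':
    z=np.load('s2.npz'); rep('before',z['f'],z['d'],z['K'],z['C'])
    for n in('scene','top'): rep(n,*cap(n))
E
python3 pill.py
```

```text
before 35 [208.3 188.4] [ 632. -290.  104.] [ 21.  92. 175.]
before 4 [220.5 201.2] [ 603. -296.   38.] [ 15.5 156.5 161. ]
scene 28 [245.3 195.7] [ 541. -277.   20.] [ 21.   96.  143.5]
top 4 [400.  209.2] [ 601. -258.    4.] [ 15. 161. 185.]
top 4 [427.  224.5] [ 558. -320.   49.] [ 15.5  68.5 120.5]
top 24 [407.8 232.9] [ 537. -279.   21.] [ 21.  79. 147.]
```

The pill lies in the pot: its top is at (539,-278,20), within 27 mm of the pot's axis. Now let the plunger up and back away.

Request:
servo_tool:
  moves:
    - {"x": -0.005,"y": 0,"z": 0,"twist": 0,"grip": 1}
    - {"x": -0.012,"y": 0,"z": 0,"twist": 0,"grip": 1}
    - {"x": -0.02,"y": 0,"z": 0,"twist": 0,"grip": 1}
    - {"x": -0.045,"y": 0,"z": 0,"twist": 0,"grip": 1}
    - {"x": -0.085,"y": 0,"z": 0,"twist": 0,"grip": 1}
    - {"x": -0.12,"y": 0.03,"z": 0,"twist": 0,"grip": 1}
    - {"x": -0.12,"y": 0.07,"z": 0,"twist": 0,"grip": 1}
    - {"x": -0.12,"y": 0.1,"z": 0,"twist": 0,"grip": 1}

```text
clock: 13.45
eef_pos: [616.2, -189.4, 309.7]
ee_rot: [1.969, 1.567, 2.012]
ft_force: [-0.3, 1.3, -0.5]
gripper_width: 0.005
```

Request:
servo_tool:
  moves:
    - {"x": 0,"y": 0,"z": 0,"twist": 0,"grip": 1}
    - {"x": 0,"y": 0,"z": 0,"twist": 0,"grip": 1}
    - {"x": 0,"y": 0,"z": 0,"twist": 0,"grip": 1}
    - {"x": 0,"y": 0,"z": 0,"twist": 0,"grip": 1}

```text
clock: 13.85
eef_pos: [615.8, -190.9, 309.7]
ee_rot: [2.068, 1.568, 2.109]
ft_force: [-0.4, -2.3, 0.0]
gripper_width: 0.003
```

```bash
python3 pill.py; python3 - <<'E'
from h import *
from scipy.optimize import least_squares
s=read_state(); print(s['clock'],s['eef_pos'],s['ft_force'],np.abs(s['qd']).max())
for n in('scene','top'):
    f,d,K,C=cap(n); P=cloud(d,K,C); q=P.reshape(-1,3)
    m=(np.hypot(q[:,0]-619,q[:,1]+290)<20)&(q[:,2]>150)&(q[:,2]<190); print(n,'head z',np.percentile(q[m,2],[50,95]) if m.any() else None)
    m=(np.hypot(q[:,0]-562,q[:,1]+282)<42)&(q[:,2]>8)&(q[:,2]<48); g=q[m]
    if len(g)>20: print('pot',least_squares(lambda k:np.hypot(g[:,0]-k[0],g[:,1]-k[1])-35.5,[562,-282],loss='soft_l1').x, np.percentile(g[:,2],98))
    z=np.load(n+'.npz'); D=np.abs(f.astype(int)-z['f']).max(2)
    for nm,X in(('jar',(747,-222,39)),('vial',(372,-202,29)),('stamp',(387,125,50))):
        p=K@(C[:3,:3].T@(np.array(X)-C[:3,3])); u,v=(p[:2]/p[2]).astype(int); print(nm,(u,v),'diff',np.median(D[v-6:v+7,u-6:u+7]),P[v,u].round())
E
```

```text
before 35 [208.3 188.4] [ 632. -290.  104.] [ 21.  92. 175.]
before 4 [220.5 201.2] [ 603. -296.   38.] [ 15.5 156.5 161. ]
scene 26 [245.3 195.7] [ 543. -276.   21.] [ 21.   97.5 147.5]
top 24 [407.8 232.9] [ 537. -279.   20.] [ 21.   77.  150.5]
13.95 [ 615.84125348 -190.6734413   309.68053049] [-0.67870914 -0.0850946  -1.00063624] 0.0037876662622115705
scene head z [177.47781991 180.86255727]
pot [ 562.6505133  -282.38423151] 47.20799727961607
jar (np.int64(197), np.int64(254)) diff 1.0 [ 772. -184.   92.]
vial (np.int64(312), np.int64(167)) diff 1.0 [ 371. -204.   30.]
stamp (np.int64(428), np.int64(220)) diff 1.0 [334. 106.  -3.]
top head z [178.52180594 181.99917652]
pot [ 559.79487162 -282.91531108] 47.8707801129981
jar (np.int64(392), np.int64(149)) diff 155.0 [ 505. -142.  698.]
vial (np.int64(372), np.int64(295)) diff 35.0 [ 374. -200.   31.]
stamp (np.int64(239), np.int64(275)) diff 50.0 [355.   0. 709.]
```

```bash
python3 -c "
from bench import *
print(close_job())"
```

```text
the job is handed in; nothing more can be done
None
```

The pill is in the pot, the pot stands under the spout with nothing touching it, and the job was handed in at about 14 s of the 53 s allowed.

**What I did:** I lifted the pot off its stand by the handle. I set it down with the handle pointing left, because facing the robot the gripper would have come too close to the window sill. I let go, then pressed the plunger with the closed fingers to its stop, where the force rose to 18 N against the 9 N spring. I held it there for about a second and let it come back up.

**Last checks:**
- **Pot:** it stands upright. The scene camera puts it at (563, -282) mm and the top camera at (560, -283); I estimated the spout at (562, -282).
- **Pill:** both cameras see it inside the pot, with its top about 20 mm above the table.
- **Plunger:** the head is back at about 178 mm, against 179 mm when fully up.
- **Vial and stamp:** the vial is unmoved in the scene camera's image and still measures in place. The stamp's spot in that image is also unchanged, but the point I sampled missed the stamp itself.
- **Jar:** not directly re-checked at the end. The arm hid it from the top camera and the case lid hid it from the scene camera. It was standing in the earlier wrist picture, and the arm never went near it.

I had used all 12 picture views before the pill dropped, so the pill, plunger and final pot checks come from colour and depth measurements, not from a picture I looked at.

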